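# Push the row of caps home on the loading rail and shut the gate

## Task

Push the row of four steel caps along the loading rail from its tail, all four together as one touching train, until the first is fully home against the end stop; then swing the gate shut across the channel behind the last cap. Only push with the fingers: lift nothing and tip nothing over. Leave the spare cap and everything else on the table where it is.

Things in the scene. Friction and masses are not known exactly. Their poses are not given: they have to be found in the camera images.
- rail: Fixed aluminium rail, 380 x 60 mm, across the table, stop on the robot's left. Origin: on the table under the channel's middle line; +x runs along the channel to the end stop, z up. Channel floor 15 mm above the table, 45 mm wide; side wall tops 27 mm above the table. Rail from x = -180 (open end) to +200 mm. Row fully home: cap centres at x = 164, 122, 80, 38 mm, y = 0.
- stop_face (a point): Foot of the end stop's face, in the middle of the channel floor, x = +185 mm in the rail's frame, where the first cap must come to bear. The stop is a dark steel block 15 mm thick filling the channel, its top 52 mm above the table.
- cap1: Steel end cap standing upright in the channel: body 42 mm in diameter, 36 mm tall, with a boss 26 mm in diameter, 8 mm tall on top; about 0.2 kg. Origin: centre of its underside. First of the row, nearest the end stop.
- cap2: Steel end cap standing upright in the channel: body 42 mm in diameter, 36 mm tall, with a boss 26 mm in diameter, 8 mm tall on top; about 0.2 kg. Origin: centre of its underside. Second of the row.
- cap3: Steel end cap standing upright in the channel: body 42 mm in diameter, 36 mm tall, with a boss 26 mm in diameter, 8 mm tall on top; about 0.2 kg. Origin: centre of its underside. Third of the row.
- cap4: Steel end cap standing upright in the channel: body 42 mm in diameter, 36 mm tall, with a boss 26 mm in diameter, 8 mm tall on top; about 0.2 kg. Origin: centre of its underside. Last of the row, its tail, farthest from the end stop. The four touch one another at the start, 60 to 120 mm short of the stop; sliding the row takes roughly 2 to 10 N.
- swing_gate (a joint): Gate angle (rad) about a vertical pin (point gate_pivot), growing counter-clockwise seen from above: 0 = shut, square across the channel (its limit), 4 mm behind the tail of a row that is home; 1.57 = open, along the rail, pointing away from the stop; limit 2.3. About 1 N at its end moves it; it stays where left.
- gate_pivot (a point): Axis of the gate's pin, 30 mm above the table, at x = +10, y = -50 mm in the rail's frame (the side away from the robot). Hub 20 mm in diameter, top 64 mm above the table.
- gate_end (a point): Free end of the gate's blade, half-way up, 100 mm from the pin. The gate is an upright steel blade 6 mm thick, 100 mm long from the pin, from 32 to 60 mm above the table, with a black knob (12 mm in diameter, top 72 mm above the table) on it 90 mm from the pin.
- spare_cap: Bystander: a fifth cap, same as those in the row, standing on the table beside the rail on the robot's side. It is not part of the row. Origin: centre of its underside.
- collar: Bystander: dark steel ring, 56 mm in diameter, 25 mm tall, lying flat beyond the rail. Origin: centre of its underside.
- wood_block: Bystander: wooden block 60 x 40 x 40 mm on the robot's side of the rail. Origin: centre of its underside.
- sleeve: Bystander: upright steel tube 60 mm in diameter, 90 mm tall, to the left of the rail. Origin: centre of its underside.
- oil_bottle: Bystander: white plastic bottle 52 mm in diameter, 130 mm tall, to the right. Origin: centre of its underside.
- wrench: Bystander: wrench lying beyond the rail.
- screwdriver: Bystander: screwdriver lying to the left of the rail.
Things that resemble listed ones, but are neither listed nor needed, are in the scene too. What is shaped like the cap4 but orange or red is not meant.

How it is judged (in metres and radians):
On the way, in this order (a step that is already met when the one before it is completed fails the run):
1. all four caps are home against the end stop, touching one another, with the gate still open (x of cap1 in the frame of rail above 0.161 m and x of cap2 in the frame of rail above 0.119 m and x of cap3 in the frame of rail above 0.077 m and x of cap4 in the frame of rail above 0.035 m and value of joint swing_gate above 0.4 rad), for 0.2 s.
2. the gate is shut behind the row (value of joint swing_gate below 0.1 rad), for 0.2 s.
At the end, for the whole second after the job is handed in: Each of the four caps stands upright on the channel floor at rest, within 3 mm of its place in a tight row against the end stop, and the gate is shut to within 0.1 rad (x of cap1 in the frame of rail above 0.161 m and x of cap2 in the frame of rail above 0.119 m and x of cap3 in the frame of rail above 0.077 m and x of cap4 in the frame of rail above 0.035 m and height (world z) of each of cap1, cap2, cap3, cap4 below 0.019 m and y of cap1 in the frame of rail between -0.006 and 0.006 m and y of cap2 in the frame of rail between -0.006 and 0.006 m and y of cap3 in the frame of rail between -0.006 and 0.006 m and y of cap4 in the frame of rail between -0.006 and 0.006 m and angle between each of cap1, cap2, cap3, cap4's own z axis and vertical below 0.1 rad and linear speed of each of cap1, cap2, cap3, cap4 below 0.01 m/s and value of joint swing_gate below 0.1 rad); the robot touches nothing.
It fails at once if a cap of the row is lifted more than 10 mm off the channel floor (height (world z) of any of cap1, cap2, cap3, cap4 above 0.025 m).
It fails at once if a cap is tipped by more than 20 degrees (angle between any of cap1, cap2, cap3, cap4's own z axis and vertical above 0.35 rad).
It fails at once if the row is pulled apart: neighbours more than 15 mm from touching (horizontal distance between cap1 and cap2 above 0.057 m or horizontal distance between cap2 and cap3 above 0.057 m or horizontal distance between cap3 and cap4 above 0.057 m).
It fails at once if a bystander is moved more than 20 mm (distance of any of spare_cap, collar, wood_block, sleeve, oil_bottle, wrench, screwdriver from where it was at the start of the episode above 0.02 m).
It also fails if it takes over 54 s, if anything falls off the work surface, if the arm or the gripper's body presses on something with over 40 N, if the wrist force passes 120 N, or if a joint passes its speed limit or range.

## Robot

A 6-joint arm with a two-finger parallel gripper is mounted at the origin on the work surface. World frame = base frame: x ahead of the robot, y to its left, z up, the work surface at z = 0. Lengths are in mm, angles in rad, forces in N, time in s.
With the tool pointing down it reaches from about 325 to 875 mm from the base axis. Payload 4.4 kg.
Tool frame: the origin (TCP) lies on the centre line of the jaws, within the pads' length; the fingertips stand ahead of it and the grasp point (between the pads) lies 6 mm ahead of it (ctrl.tcp_to_tips is the z of the fingertips in the tool frame, in mm); z points along the fingers, y is the line along which they close (so a half turn about z gives the same grasp; the last joint's range is limited). The gripper opens to 85 mm and grips with 20 to 120 N. Pads are 22 mm wide; open, the fingers measure 114 mm over their backs; the gripper's body (76 mm by 85 mm) begins 54 mm behind the grasp point. The pads swing forward as they close: fully open they stand 13 mm farther back than shut.
Start: joints at [1.032, 0.207, 1.542, -0, 1.393, -0.15], TCP at [217.447, 532.301, 219.382] pointing down, gripper open.
Joint ranges: [-2.73, 2.73], [-0.86, 2.22], [0.23, 2.46], [-1.11, 4.25], [0.08, 2.63], [-2.82, 2.82]. Speed limits (rad/s): [2.79, 2.79, 3.14, 3.14, 3.14, 3.14].

## Interface

Orientations are given as a 3x3 rotation matrix whose columns are the frame's x, y, z axes.
In Python, from plant import ctrl, sensors, optics gives the robot as it stands. Calls block until the motion is done:
- ctrl.move_ptp(position, orientation): joint-space move of the TCP to a pose.
- ctrl.move_l(position, rot=None, vel=150, threshold=None): straight line of the TCP; rot=None keeps the orientation; vel is the mean speed in mm/s. With threshold (N) it stops when the force on the tool has changed by that much, and returns True; else False.
- ctrl.set_joints(angles): joint-space move.
- ctrl.gripper_to(opening, force=None): finger opening in mm; force is the grip in N (None keeps the last); returns when the fingers have stopped.
- ctrl.hold(seconds).
- ctrl.solve_ik(position, orientation): joint angles nearest the present ones, or None.
- sensors.read_state(): the state.
- optics.grab_frame(name): name is "side" or "top" or "wrist"; returns (picture, depth): 420x560x3 uint8, red, green, blue; 420x560 float32, mm along the optical axis (not along the pixel's ray), 0 where there is no reading.
- optics.camera_params(name): a dict with "mtx" (3x3 intrinsics, pixels), "R" (3x3) and "t" (3): a world point X has camera coordinates R X + t; the wrist camera has in their place "T_tool_cam" (4x4, takes a point from camera to tool coordinates, whose origin is the TCP and whose axes are the flange's). Camera axes: x right, y down, z forward; pixel columns grow to the right and rows downward; lengths in mm; the calibration is good to about 2 mm. A picture is of the moment at which its call begins: read the wrist's pose just before it. camera_params takes no time and is no camera call.
A pose or a line that the arm cannot do raises ctrl.MotionError and nothing moves.
- ctrl.finish_job(): hands the job in; it is judged then, once.
The state is a dict: "t": time; "q": joint angles; "qvel": joint speeds; "tau": joint torques, N m; "eef_pos": TCP position; "eef_rot": TCP orientation; "force": force on the tool from outside, world axes, zero at the start; "wrist_torque": the same for the moment, N m; "grip_width": finger opening in mm; "grasp_force": force on a finger pad.
Only numpy, scipy, OpenCV 4.12 (cv2) and the standard library are available. Lean on these libraries where they do the work, as an engineer would, in place of code of your own. Each camera call takes 0.05 s, during which the arm holds its last target. There are 200 camera calls.

## Working session

There is one attempt and no reset: what is moved stays moved. The work goes in short steps, each a Python script; the robot and the scene stay as the last script left them, time stands still between calls to the robot, and variables do not carry over. Pictures are saved under pics/ and viewed, at most 10 in all, crops included, and the job is handed in when it is done.

```bash
ls; mkdir -p pics
python3 - <<'E'
from plant import ctrl,sensors,optics
import cv2,numpy as np
for n in("top","side"):
    p,d=optics.grab_frame(n); cv2.imwrite(f"pics/{n}0.png",p[:,:,::-1]); np.savez(f"{n}0.npz",p=p,d=d)
    c=optics.camera_params(n); print(n,c["mtx"].tolist(),(-c["R"].T@c["t"]).round(1),c["R"].round(3).tolist())
s=sensors.read_state(); print(s["t"],s["force"],ctrl.tcp_to_tips,s["eef_rot"])
E
```

```text
pics
top [[439.4898909851594, 0.0, 278.5463735521578], [0.0, 439.4898909851594, 205.26602027323446], [0.0, 0.0, 1.0]] [ 392.8   10.1 1238.7] [[0.02, -1.0, 0.012], [-0.988, -0.022, -0.154], [0.154, -0.009, -0.988]]
side [[506.2114485040186, 0.0, 285.20479513824273], [0.0, 506.2114485040186, 215.18993461598882], [0.0, 0.0, 1.0]] [ 101.4 -763.3  840.9] [[0.857, -0.515, -0.008], [-0.338, -0.551, -0.763], [0.388, 0.657, -0.647]]
0.1 [-1.05016831  0.15830756 -0.74480806] 25.0 [[-9.25754790e-01  3.78122898e-01 -1.06918028e-03]
 [ 3.78124276e-01  9.25753140e-01 -1.77652868e-03]
 [ 3.18050826e-04 -2.04891296e-03 -9.99997850e-01]]
```

View pics/top0.png

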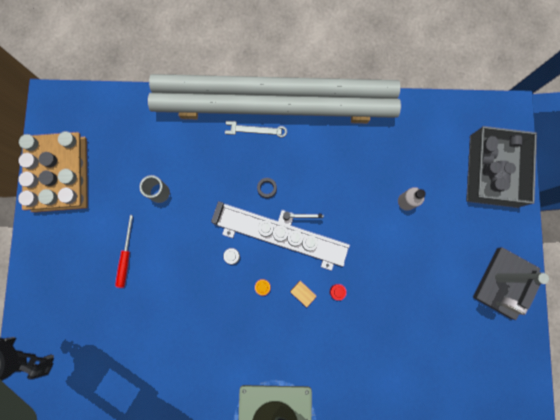

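View pics/side0.png

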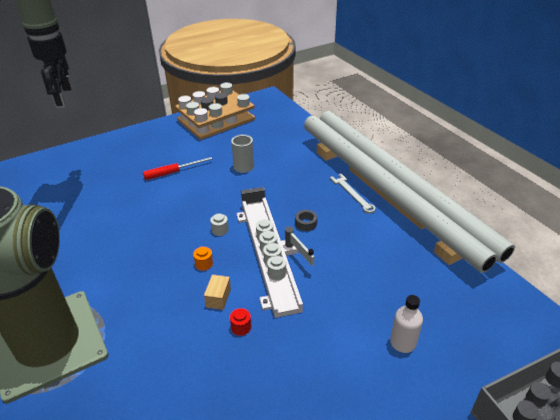

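The top view shows the rail running from the dark stop at (218,213) to the open end at (348,255). The row's bosses are at (265,230), (281,233), (295,239) and (310,244). The gate hub is at (286,216) and its knob at (321,217), so the gate is open. The side view agrees. I'll locate these roughly, then take a closer wrist view.

```bash
cat > h.py <<'E'
from plant import ctrl,sensors,optics
import cv2,numpy as np
def cam(n,s=None):
    c=optics.camera_params(n)
    if n!="wrist": return c["mtx"],c["R"].T,-c["R"].T@c["t"]
    T=c["T_tool_cam"];R=s["eef_rot"]
    return c["mtx"],R@T[:3,:3],R@T[:3,3]+s["eef_pos"]
def ray(C,uv,z):
    K,R,o=C; d=R@np.linalg.inv(K)@np.r_[uv,1.]
    return (o+d*(z-o[2])/d[2])
def proj(C,X):
    K,R,o=C; v=K@(R.T@(np.array(X)-o)); return v[:2]/v[2]
def down(a):  # tool x axis horizontal at heading a, z down
    c,s=np.cos(a),np.sin(a); return np.array([[c,s,0],[s,-c,0],[0,0,-1.]])
E
python3 - <<'E'
from h import *
C=cam("top")
for n,uv,z in [("stop",(218,205),52),("stop2",(214,221),52),("open",(349,247),27),("open2",(345,265),27),("c1",(265,230),59),("c2",(281,233),59),("c3",(295,239),59),("c4",(310,244),59),("hub",(286,216),64),("knob",(321,217),72),("spare",(231,256),44),("wood",(303,293),40),("collar",(267,187),25)]:
    print(n,ray(C,uv,z).round(0))
print(optics.camera_params("wrist")["T_tool_cam"].round(3).tolist())
P=np.array([430,15,330.])
for a in np.arange(-3,3.2,.4):
    q=ctrl.solve_ik(P,down(a)); print(round(a,2),None if q is None else np.round(q,2))
E
```

```text
stop [575. 164.  52.]
stop2 [530. 173.  52.]
open [ 469. -198.   27.]
open2 [ 420. -186.   27.]
c1 [508.  34.  59.]
c2 [501.  -9.  59.]
c3 [486. -47.  59.]
c4 [473. -87.  59.]
hub [547. -21.  64.]
knob [ 545. -115.   72.]
spare [437. 125.  44.]
wood [343. -71.  40.]
collar [633.  32.  25.]
[[-0.001, -0.961, -0.276, 70.617], [1.0, -0.001, -0.0, 0.323], [-0.0, -0.276, 0.961, -155.212], [0.0, 0.0, 0.0, 1.0]]
-3.0 [-0.17 -0.18  1.71 -0.    1.61 -1.88]
-2.6 [-0.17 -0.18  1.71 -0.    1.61 -2.28]
-2.2 [-0.17 -0.18  1.71 -0.    1.61 -2.68]
-1.8 None
-1.4 [-0.17 -0.18  1.71 -0.    1.61  2.8 ]
-1.0 [-0.17 -0.18  1.71 -0.    1.61  2.4 ]
-0.6 [-0.17 -0.18  1.71 -0.    1.61  2.  ]
-0.2 [-0.17 -0.18  1.71 -0.    1.61  1.6 ]
0.2 [-0.17 -0.18  1.71 -0.    1.61  1.2 ]
0.6 [-0.17 -0.18  1.71 -0.    1.61  0.8 ]
1.0 [-0.17 -0.18  1.71 -0.    1.61  0.4 ]
1.4 [-0.17 -0.18  1.71 -0.    1.61  0.  ]
1.8 [-0.17 -0.18  1.71 -0.    1.61 -0.4 ]
2.2 [-0.17 -0.18  1.71 -0.    1.61 -0.8 ]
2.6 [-0.17 -0.18  1.71 -0.    1.61 -1.2 ]
3.0 [-0.17 -0.18  1.71 -0.    1.61 -1.6 ]
```

Run:
```python
from h import *
a=1.281
ctrl.move_ptp(np.array([500+20,-20+62,330.]),down(a))
s=sensors.read_state(); p,d=optics.grab_frame("wrist"); np.savez("w1.npz",p=p,d=d,pos=s["eef_pos"],rot=s["eef_rot"])
C=cam("wrist",s); print(s["t"],s["force"],C[0])
cv2.imwrite("pics/w1.png",p[:,:,::-1])
```

```text
2.2083 [ 0.13196025 -0.22797434 -0.66520333] [[299.95196577   0.         281.85538666]
 [  0.         299.95196577 211.01352415]
 [  0.           0.           1.        ]]
```

View pics/w1.png

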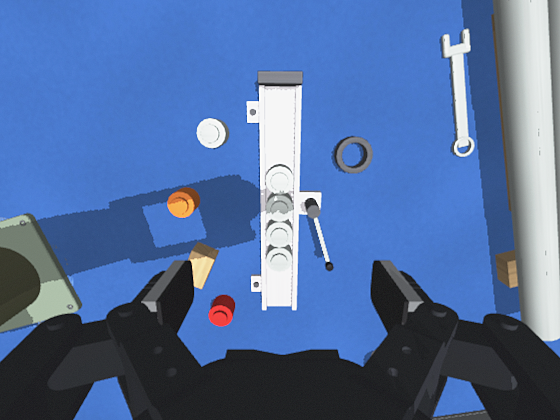

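The wrist view shows the rail upright in the picture: the stop top spans (258–302, 72–84) and the open end is near row 308. The bosses are at (279,175), (279,206), (278,231) and (278,256). The hub is at (313,208) and the knob at (329,267).

Run:
```python
from h import *
w=np.load("w1.npz"); p=w["p"].astype(int); C=cam("wrist",dict(eef_pos=w["pos"],eef_rot=w["rot"]))
blue=(p[:,:,2]-p[:,:,0]>50)
L=[];R=[]
for r in list(range(130,160,2))+list(range(225,270,2))+list(range(295,305,2)):
    l=278
    while not blue[r,l]:l-=1
    q=278
    while not blue[r,q]:q+=1
    if l>250:L.append(ray(C,(l+.5,r),27)[:2])
    if q<306:R.append(ray(C,(q-.5,r),27)[:2])
m=[]
for S in(L,R):
    vx,vy,x0,y0=cv2.fitLine(np.array(S,np.float32),cv2.DIST_HUBER,0,.01,.01).ravel(); h=np.arctan2(vy,vx)%np.pi; m.append((h,x0,y0)); print(len(S),h,x0,y0)
h=(m[0][0]+m[1][0])/2; u=np.array([np.cos(h),np.sin(h)]); v=np.array([-u[1],u[0]])
yc=np.mean([v@np.array(k[1:]) for k in m]); print("width",v@np.array(m[0][1:])-v@np.array(m[1][1:]))
X=lambda uv,z:(lambda P:(round(u@P,1),round(v@P-yc,1)))(ray(C,uv,z)[:2])
f=X((280,72),52)[0]; fr=X((280,84),52)[0]; op=X((280,308),27)[0]; print("stop far,near,open",f,fr,op)
x0=(f-200+fr-185+op+180)/3; O=u*x0+v*yc; print("h",h,"O",O)
for n,uv,z in [("c1",(279,175),59),("c2",(279,206),59),("c3",(278,231),59),("c4",(278,256),59),("hub",(313,208),64),("knob",(329,267),72),("spare",(210,132),44)]:
    q=X(uv,z); print(n,round(q[0]-x0,1),q[1])
np.savez("rail.npz",O=O,h=h)
```

```text
43 1.2717848 464.33994 -18.916588
43 1.2767296 517.7086 -52.35298
width 60.809845
stop far,near,open 330.5 315.8 -45.2
h 1.2742572 O [497.63692504 -13.99297287]
c1 62.4 0.4
c2 16.5 0.2
c3 -22.5 1.5
c4 -63.5 1.3
hub 15.2 -49.4
knob -75.0 -76.1
spare 120.7 99.0
```

```bash
cat >> h.py <<'E'
import os
if os.path.exists("rail.npz"):
    _r=np.load("rail.npz"); h=float(_r["h"]); O=_r["O"]
    U=np.array([np.cos(h),np.sin(h)]); V=np.array([-U[1],U[0]])
    def W(x,y,z): return np.r_[O+U*x+V*y,z]
    def rail(P): d=np.array(P)[:2]-O; return np.array([U@d,V@d,P[2]]).round(1)
def rep(*t):
    s=sensors.read_state(); f=s["force"]; print(*t,"t",round(s["t"],2),"rail",rail(s["eef_pos"]),"F",round(U@f[:2],1),round(V@f[:2],1),round(f[2],1),"w",round(s["grip_width"],1))
E
python3 - <<'E'
from h import *
ctrl.gripper_to(0,20)
ctrl.move_ptp(W(-122,0,120),down(h)); rep()
print(ctrl.move_l(W(-122,0,50),vel=60,threshold=8)); rep()
r=ctrl.move_l(W(-20,0,50),vel=50,threshold=25); rep("push",r)
if not r:
    r=ctrl.move_l(W(14,0,50),vel=20,threshold=20); rep("seat",r)
p,d=optics.grab_frame("top"); np.savez("t2.npz",p=p); cv2.imwrite("pics/t2.png",cv2.resize(p[160:300,180:380,::-1],None,fx=4,fy=4,interpolation=3))
E
```

```text
t 4.1 rail [-121.7   -1.5  121.3] F 0.3 -0.6 0.8 w 0.2
False
t 5.42 rail [-122.1   -0.5   50.5] F -0.8 -1.1 0.5 w -0.4
push False t 7.61 rail [-20.2  -0.   50. ] F -0.2 0.1 -0.0 w -0.2
seat False t 9.46 rail [13.9 -0.  50. ] F -0.3 0.4 -0.3 w -0.0
```

View pics/t2.png

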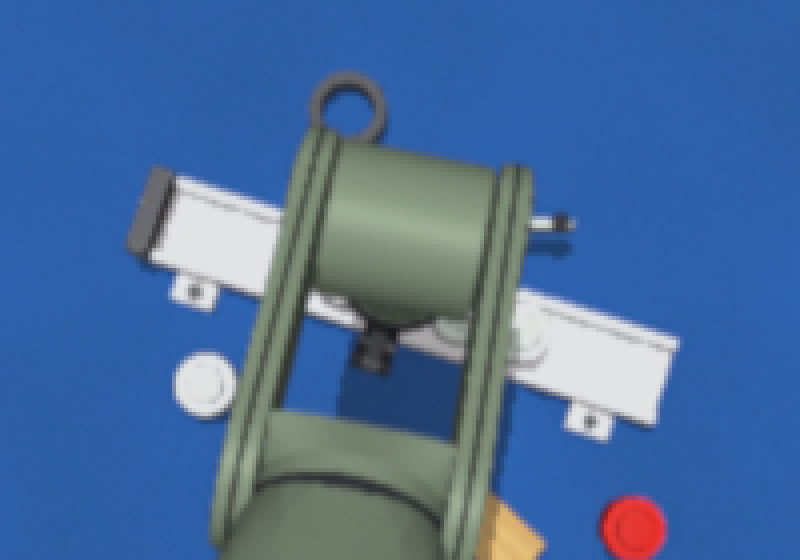

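The arm hides most of the row, but a cap still shows at its old tail place, crop (525,330), and no push force appeared. I'll check with the side view and the wrist camera.

Run:
```python
from h import *
s=sensors.read_state();print(s["eef_pos"],s["eef_rot"].round(3).tolist(),s["q"],s["t"])
P=s["eef_pos"]
for n in("top","side"):print(n,proj(cam(n),P),proj(cam(n),P-[0,0,25]))
a,_=optics.grab_frame("side"); b,_=optics.grab_frame("wrist")
cv2.imwrite("pics/m3.png",np.hstack([cv2.resize(a[150:330,150:350],(440,396),interpolation=cv2.INTER_CUBIC),cv2.resize(b,(360,270)).copy() if 0 else cv2.copyMakeBorder(cv2.resize(b,(360,270)),0,126,0,0,0)])[:,:,::-1])
```

```text
[501.7084646   -0.69235681  49.99987623] [[0.292, 0.956, -0.0], [0.956, -0.292, -0.0], [-0.0, -0.0, -1.0]] [-1.74008421e-01  2.66251703e-01  1.86096198e+00 -7.29169711e-05
  1.01439243e+00  1.22651860e-01] 9.5083
top [277.91206887 232.9823248 ] [277.81286906 233.80662059]
side [266.6523928  235.72110493] [266.9946728  243.59412691]
```

View pics/m3.png

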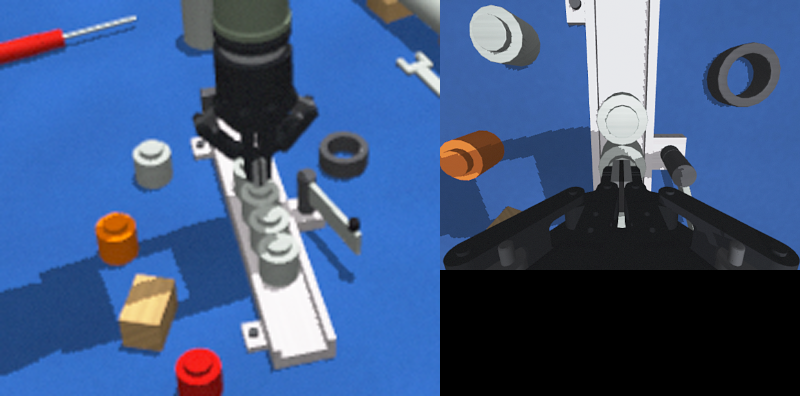

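The tips stand over cap2 and the row hasn't moved, so the fingers passed above the caps. I'll check actual heights with the wrist and side depth images.

Run:
```python
from h import *
s=sensors.read_state()
p,d=optics.grab_frame("wrist"); C=cam("wrist",s)
def pt(C,d,u,v):
    K,R,o=C; return o+R@(np.linalg.inv(K)@np.array([u,v,1.]))*d[v,u]
np.set_printoptions(suppress=True,precision=0)
for n,u,v in [("boss1",283,187),("floor",280,80),("table",150,120),("collar",425,85)]: print(n,d[v,u],pt(C,d,u,v))
for v in range(220,330,8): print(v,[rail(pt(C,d,u,v)).round().tolist() for u in (262,274,284,292,302)])
p,d=optics.grab_frame("side"); C=cam("side"); ys,xs=np.mgrid[205:260,250:285]
for u,v in zip([267]*14,range(212,262,3)): print(v,p[v,u],rail(pt(C,d,u,v)))
```

```text
boss1 147.48 [514.  39.  60.]
floor 175.20105 [528.  91.  16.]
table 196.62392 [440.  95.  -0.]
collar 190.34167 [616.  64.   0.]
220 [[27.0, 13.0, 25.0], [35.0, 5.0, 52.0], [35.0, -1.0, 52.0], [36.0, -5.0, 52.0], [28.0, -12.0, 28.0]]
228 [[27.0, 12.0, 41.0], [30.0, 5.0, 51.0], [31.0, -1.0, 51.0], [31.0, -5.0, 52.0], [28.0, -11.0, 44.0]]
236 [[26.0, 11.0, 52.0], [26.0, 5.0, 51.0], [26.0, -1.0, 51.0], [26.0, -5.0, 51.0], [26.0, -11.0, 52.0]]
244 [[22.0, 11.0, 52.0], [23.0, 5.0, 55.0], [24.0, -1.0, 57.0], [85.0, 0.0, 205.0], [22.0, -11.0, 52.0]]
252 [[16.0, 12.0, 50.0], [25.0, 4.0, 70.0], [25.0, -1.0, 71.0], [25.0, -5.0, 70.0], [18.0, -10.0, 56.0]]
260 [[21.0, 10.0, 72.0], [25.0, 4.0, 80.0], [25.0, -1.0, 79.0], [25.0, -4.0, 80.0], [21.0, -10.0, 71.0]]
268 [[21.0, 10.0, 80.0], [25.0, 4.0, 87.0], [25.0, -1.0, 88.0], [25.0, -4.0, 87.0], [21.0, -9.0, 80.0]]
276 [[21.0, 9.0, 87.0], [25.0, 4.0, 94.0], [25.0, -0.0, 94.0], [25.0, -4.0, 95.0], [21.0, -8.0, 87.0]]
284 [[28.0, 8.0, 106.0], [25.0, 3.0, 101.0], [25.0, -0.0, 101.0], [24.0, -4.0, 100.0], [27.0, -7.0, 105.0]]
292 [[26.0, 8.0, 109.0], 
[... 251 characters left out ...]
.0], [26.0, -3.0, 118.0], [26.0, -6.0, 119.0]]
316 [[31.0, 6.0, 130.0], [17.0, 3.0, 110.0], [10.0, -0.0, 100.0], [26.0, -3.0, 122.0], [31.0, -6.0, 130.0]]
324 [[31.0, 6.0, 134.0], [14.0, 3.0, 111.0], [6.0, -0.0, 100.0], [23.0, -3.0, 123.0], [32.0, -5.0, 134.0]]
212 [27 26 32] [ 24.  -5. 112.]
215 [41 41 44] [ 19.  -4. 108.]
218 [36 35 35] [20. -4. 98.]
221 [36 36 38] [10. -1. 98.]
224 [59 59 60] [ 4.  0. 95.]
227 [70 71 71] [ 1.  1. 88.]
230 [88 89 89] [ 3.  1. 77.]
233 [85 87 87] [ 5.  1. 66.]
236 [146 152 147] [ 4.  1. 58.]
239 [103 106 102] [-3.  3. 56.]
242 [143 151 145] [-8.  4. 51.]
245 [146 151 145] [-16.   6.  49.]
248 [129 135 131] [-32.   9.  56.]
251 [123 127 126] [-36.  10.  51.]
```

Run:
```python
from h import *
ctrl.move_l(W(14,0,125),vel=120); rep()
ctrl.move_l(W(-122,0,125),vel=150)
print(ctrl.move_l(W(-122,0,50),vel=80,threshold=8)); rep()
s=sensors.read_state()
a,d=optics.grab_frame("side"); b,_=optics.grab_frame("wrist")
print(proj(cam("side"),s["eef_pos"]),proj(cam("side"),s["eef_pos"]-[0,0,25]))
np.savez("s4.npz",a=a,d=d)
cv2.imwrite("pics/m4.png",np.hstack([cv2.resize(a[170:330,180:340],(440,440),interpolation=cv2.INTER_CUBIC),cv2.copyMakeBorder(cv2.resize(b,(360,270)),0,170,0,0,0)])[:,:,::-1])
```

```text
t 10.48 rail [ 13.9   0.6 124.4] F 0.9 0.0 -0.2 w -0.3
False
t 12.62 rail [-122.1   -0.6   50.5] F 0.3 0.4 -0.2 w 0.3
[280.79014013 277.83463362] [280.95323236 285.81364758]
```

View pics/m4.png

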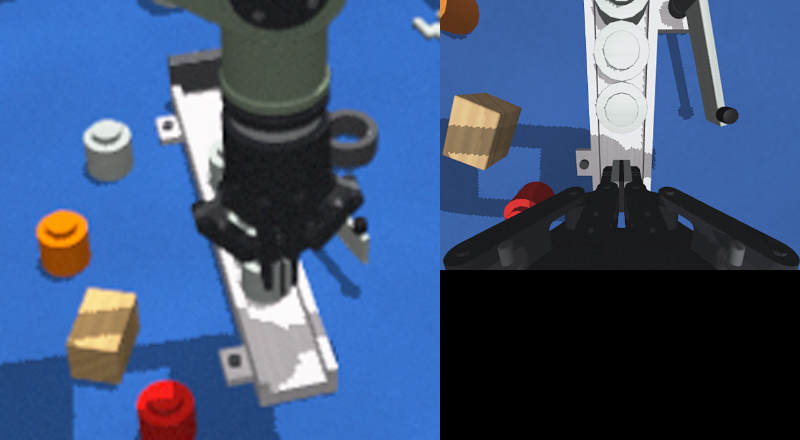

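The side crop shows the closed tips ending at about (278,297), which is frame (281,278). That is the TCP's own projection, so the tips are not 25 mm below it. I'll measure the tip height from depth.

Run:
```python
from h import *
z=np.load("s4.npz"); a,d=z["a"],z["d"]; K,R,o=cam("side")
for u in range(274,289,2):
    out=[]
    for v in range(262,290,2):
        P=o+R@(np.linalg.inv(K)@np.array([u,v,1.]))*d[v,u]; q=rail(P); out.append((int(a[v,u].mean()),*q.round().astype(int).tolist()))
    print(u,[x for x in out if x[0]<110][-3:], [x for x in out if x[0]>=110][:1])
print(ctrl.tcp_to_tips)
s=sensors.read_state(); b,d=optics.grab_frame("wrist"); K,R,o=cam("wrist",s)
for v in range(232,280,4): print(v,[(int(b[v,u].mean()),*rail(o+R@(np.linalg.inv(K)@np.array([u,v,1.]))*d[v,u]).round().astype(int).tolist()) for u in (270,292)])
```

```text
274 [(107, -92, 7, 33), (106, -92, 8, 27), (104, -93, 8, 22)] [(150, -90, 7, 50)]
276 [(44, -127, 11, 71), (100, -96, 4, 30), (107, -92, 3, 20)] [(137, -94, 4, 16)]
278 [(41, -132, 7, 74), (101, -93, -1, 26), (104, -94, -1, 20)] [(149, -94, -1, 14)]
280 [(104, -133, 3, 75), (103, -133, 3, 68), (99, -97, -4, 23)] [(209, -93, -5, 11)]
282 [(44, -134, -1, 81), (43, -135, 0, 75), (52, -131, -1, 66)] [(144, -93, -10, 17)]
284 [(104, -135, -5, 86), (106, -132, -5, 78), (105, -133, -5, 73)] [(116, -135, -5, 68)]
286 [(44, -129, -10, 85), (42, -131, -10, 81), (42, -127, -11, 70)] [(182, -84, -21, 17)]
288 [(44, -136, -13, 108), (97, -135, -13, 101)] [(153, -128, -15, 88)]
25.0
232 [(166, -121, 8, 15), (220, -51, 0, 206)]
236 [(165, -124, 8, 15), (165, -124, -7, 16)]
240 [(164, -126, 8, 16), (164, -127, -7, 16)]
244 [(163, -130, 8, 16), (162, -130, -7, 16)]
248 [(137, -133, 8, 16), (137, -133, -7, 16)]
252 [(74, -111, 5, 72), (77, -111, -5, 71)]
256 [(76, -111, 5, 76), (78, -111, -5, 76)]
260 [(79, -111, 5, 80), (78, -110, -5, 81)]
264 [(77, -111, 5, 84), (78, -111, -5, 84)]
268 [(77, -112, 5, 87), (76, -111, -5, 88)]
272 [(77, -111, 5, 91), (78, -111, -5, 92)]
276 [(78, -111, 4, 95), (75, -111, -4, 95)]
```

Run:
```python
from h import *
w=np.load("w1.npz"); p,d=w["p"],w["d"]; K,R,o=cam("wrist",dict(eef_pos=w["pos"],eef_rot=w["rot"]))
v,u=np.mgrid[255:420,0:560]; v=v.ravel();u=u.ravel(); D=d[v,u]; P=(w["rot"].T@((o[:,None]+R@(np.linalg.inv(K)@np.array([u,v,np.ones_like(u)])*D))-w["pos"][:,None])).T
m=(D>30)&(D<250); P=P[m]; print("open: tool z",np.percentile(P[:,2],[0.5,50,99.5,100]).round(1))
for lo in range(-80,40,10):
    q=P[(P[:,2]>lo)&(P[:,2]<=lo+10)]
    if len(q): print(lo,len(q),"x",q[:,0].min().round(),q[:,0].max().round(),"y",q[:,1].min().round(),q[:,1].max().round(),"inner",np.abs(q[:,1]).min().round())
s=sensors.read_state(); b,d=optics.grab_frame("wrist"); K,R,o=cam("wrist",s)
v,u=np.mgrid[230:420,0:560]; v=v.ravel();u=u.ravel(); D=d[v,u]; P=(s["eef_rot"].T@((o[:,None]+R@(np.linalg.inv(K)@np.array([u,v,np.ones_like(u)])*D))-s["eef_pos"][:,None])).T
P=P[(D>20)&(P[:,2]<33)&(P[:,0]<30)]; print("closed")
for lo in range(-80,40,10):
    q=P[(P[:,2]>lo)&(P[:,2]<=lo+10)]
    if len(q): print(lo,len(q),"x",q[:,0].min().round(),q[:,0].max().round(),"y",q[:,1].min().round(),q[:,1].max().round(),"inner",np.abs(q[:,1]).min().round())
```

```text
open: tool z [-113.6  -91.4  -30.2  -25.1]
-80 7225 x -12.0 15.0 y -76.0 74.0 inner 36.0
-70 1328 x 0.0 14.0 y -67.0 66.0 inner 41.0
-60 1551 x -11.0 12.0 y -57.0 56.0 inner 42.0
-50 1481 x -11.0 12.0 y -57.0 56.0 inner 41.0
-40 1096 x -12.0 12.0 y -57.0 56.0 inner 42.0
-30 230 x -11.0 11.0 y -50.0 49.0 inner 42.0
closed
-80 4737 x -9.0 18.0 y -47.0 48.0 inner 3.0
-70 5360 x -11.0 15.0 y -39.0 38.0 inner 2.0
-60 1494 x -12.0 14.0 y -31.0 30.0 inner 0.0
-50 647 x -12.0 12.0 y -14.0 13.0 inner 0.0
-40 632 x 6.0 12.0 y -14.0 13.0 inner 0.0
-30 490 x 6.0 12.0 y -14.0 13.0 inner 0.0
-20 89 x 7.0 11.0 y -12.0 11.0 inner 0.0
0 1489 x -60.0 12.0 y -164.0 -97.0 inner 97.0
10 1618 x -70.0 12.0 y -165.0 -85.0 inner 85.0
20 2187 x -55.0 8.0 y -130.0 30.0 inner 22.0
30 222 x -56.0 4.0 y -130.0 22.0 inner 22.0
```

Measured against this tool frame, the gripper sits about 42 mm further back than documented: the closed tips are at tool z ≈ -17, not +25. I'll lower by that much, with the descent guarded, and push again.

Run:
```python
from h import *
r=ctrl.move_l(W(-122,0,8),vel=40,threshold=6); rep("down",r)
if not r:
    r=ctrl.move_l(W(-60,0,8),vel=30,threshold=25); rep("push",r)
    if not r: r=ctrl.move_l(W(-12,0,8),vel=40,threshold=25); rep("push",r)
    if not r: r=ctrl.move_l(W(14,0,8),vel=20,threshold=20); rep("seat",r)
s=sensors.read_state(); b,d=optics.grab_frame("wrist"); np.savez("w5.npz",p=b,d=d,pos=s["eef_pos"],rot=s["eef_rot"]); cv2.imwrite("pics/w5.png",b[:,:,::-1])
```

```text
down False t 14.03 rail [-122.1   -0.3    8.3] F -0.6 -0.1 0.1 w -0.4
push False t 16.24 rail [-60.   0.   8.] F -4.2 -0.1 -0.9 w 0.0
push False t 17.59 rail [-11.7   0.1   8. ] F -1.9 0.0 0.8 w 0.0
seat True t 18.59 rail [5.7 0.  7.9] F -2.4 -1.1 2.3 w -0.0
```

View pics/w5.png

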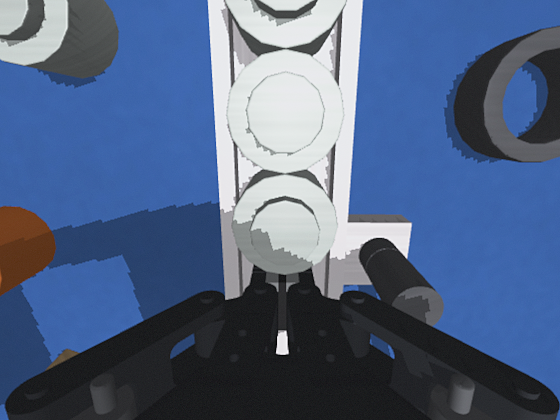

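The row stopped at TCP x = 5.7, where 6 was expected for "home", with a 20 N stop. The view shows touching caps. I'll press once more, back off and measure the row from above.

Run:
```python
from h import *
r=ctrl.move_l(W(14,0,8),vel=12,threshold=30); rep("press",r)
ctrl.move_l(W(-15,0,8),vel=40); rep("back")
ctrl.move_l(W(-15,0,90),vel=150)
ctrl.move_l(W(60,0,200),vel=180); ctrl.hold(.2)
s=sensors.read_state(); b,d=optics.grab_frame("wrist"); K,R,o=cam("wrist",s); rep()
v,u=np.mgrid[0:420,0:560]; P=(o[:,None]+R@(np.linalg.inv(K)@np.array([u.ravel(),v.ravel(),np.ones(u.size)])*d.ravel())).T
Q=np.c_[(P[:,:2]-O)@U,(P[:,:2]-O)@V,P[:,2]].reshape(420,560,3)
m=((np.abs(Q[...,2]-59.5)<4)&(np.abs(Q[...,1])<30)&(Q[...,0]>0)).astype(np.uint8)
n,l,st,_=cv2.connectedComponentsWithStats(m)
for i in range(1,n):
    if st[i,4]>60:
        q=Q[l==i]; print("boss x",q[:,0].min().round(1),q[:,0].max().round(1),"mid",((q.min(0)+q.max(0))/2).round(1),"n",len(q))
q=Q[(np.abs(Q[...,2]-52.5)<2.5)&(np.abs(Q[...,1])<18)&(Q[...,0]>184-8)&(Q[...,0]<215)]
dark=(b.mean(2)<110)&(np.abs(Q[...,2]-52)<4)&(np.abs(Q[...,1])<18)&(Q[...,0]>170); q=Q[dark]; print("stop x",np.percentile(q[:,0],[2,98]))
```

```text
press True t 19.38 rail [5.  0.5 7.8] F -3.0 0.7 2.2 w -0.4
back t 20.03 rail [-15.1   0.    8. ] F 0.5 -0.7 0.4 w -0.1
t 21.88 rail [ 59.4   0.6 198.9] F 0.2 0.6 -0.0 w 0.1
boss x 151.3 176.4 mid [163.8   0.4  59. ] n 681
boss x 109.3 134.0 mid [121.6   0.   59.9] n 592
boss x 67.3 92.8 mid [80.1  0.1 58.9] n 531
boss x 25.7 50.7 mid [38.2  0.2 58.9] n 477
stop x [184.47790974 185.75652042]
```

The caps measure 163.8, 121.6, 80.1 and 38.2 mm along the rail, so the row is home. Next is the gate.

Run:
```python
from h import *
def pose(th,off,z,r=60):
    return W(10-r*np.sin(th)-off*np.cos(th), -50+r*np.cos(th)-off*np.sin(th), z), down(h+th)
t0=1.84
ctrl.move_ptp(*pose(t0,42,100)); rep("above")
r=ctrl.move_l(pose(t0,42,20)[0],vel=120,threshold=8); rep("down",r)
if not r:
    for th in list(np.arange(1.84,0.05,-.2)):
        p,R=pose(th,15,20); r=ctrl.move_l(p,R,vel=80,threshold=20)
        if r: rep("stopped",th); break
    if not r:
        rep("near")
        p,R=pose(-.06,14,20); r=ctrl.move_l(p,R,vel=20,threshold=10); rep("shut",r)
        p=sensors.read_state()["eef_pos"]; b=W(-1,0,0)-W(0,0,0)
        ctrl.move_l(p+25*b,vel=60); ctrl.move_l(p+25*b+[0,0,100],vel=150)
        ctrl.move_l(W(60,0,200),down(h),vel=180); ctrl.hold(.2)
s=sensors.read_state(); b,d=optics.grab_frame("wrist"); rep(); np.savez("w6.npz",p=b,d=d,pos=s["eef_pos"],rot=s["eef_rot"]); cv2.imwrite("pics/w6.png",b[:,:,::-1])
```

```text
above t 23.66 rail [ -36.5 -106.5  100.2] F 0.4 0.4 -0.2 w -0.2
down False t 24.48 rail [ -36.6 -107.2   20.6] F -0.4 -0.3 0.9 w 0.1
near t 27.76 rail [-19.    4.4  20. ] F -0.4 -0.6 -0.1 w 0.0
shut True t 28.57 rail [-4.6  9.9 19.7] F -1.9 -0.2 1.5 w -0.1
t 31.03 rail [ 59.2   0.5 199.1] F -0.3 -0.3 0.5 w -0.1
```

View pics/w6.png

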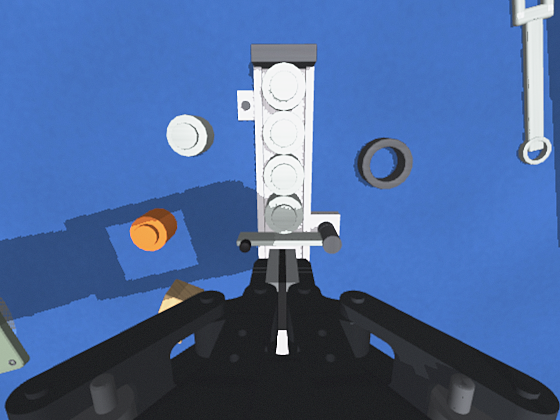

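The gate lies square across the channel behind cap4: hub at (328,237), knob at (245,245). I'll check its angle and the caps from depth, then hand in.

Run:
```python
from h import *
w=np.load("w6.npz"); d=w["d"]; K,R,o=cam("wrist",dict(eef_pos=w["pos"],eef_rot=w["rot"]))
v,u=np.mgrid[0:420,0:560]; P=(o[:,None]+R@(np.linalg.inv(K)@np.array([u.ravel(),v.ravel(),np.ones(u.size)])*d.ravel())).T
Q=np.c_[(P[:,:2]-O)@U,(P[:,:2]-O)@V,P[:,2]]
q=Q[(np.abs(Q[:,2]-60)<1.5)&(np.abs(Q[:,0]-5)<18)&(Q[:,1]>-36)&(Q[:,1]<30)]
k=np.polyfit(q[:,1],q[:,0],1); print(len(q),"gate angle",-k[0],"x at 0",k[1])
for x in (164,122,80,38):
    q=Q[(np.abs(Q[:,2]-59.5)<4)&(np.hypot(Q[:,0]-x,Q[:,1])<17)]; print(((q.min(0)+q.max(0))/2).round(1))
if abs(k[0])<.08: print(ctrl.finish_job());
```

```text
290 gate angle -0.001694363316391773 x at 0 10.436435198668823
[163.8  -0.   59.4]
[121.9   0.4  59.6]
[80.2 -0.  58.7]
[38.1  0.5 58.6]
the job is handed in; nothing more can be done
None
```

The job is handed in and no verdict came back: by my last measurements all four caps are home (163.8, 121.9, 80.2, 38.1 mm) with the gate shut at about 0 rad; the first push passed harmlessly over the caps because the closed fingertips sit about 42 mm higher than `ctrl.tcp_to_tips` states, which I measured and corrected for.

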